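# Click the paper stop of the archive punch into place

## Robot

A 7-joint arm with a two-finger parallel gripper is mounted at the origin on the work surface. World frame = base frame: x ahead of the robot, y to its left, z up, the work surface at z = 0. Lengths are in m, angles in rad, forces in N, time in s.
With the tool pointing down it reaches from about 0.4 to 0.9 m from the base axis. Payload 5.5 kg.
Tool frame: the origin (TCP) lies midway between the tips of the shut fingers; the grasp point (between the pads) lies ctrl.grip_depth behind it (ctrl.grip_depth is the distance from the TCP to the grasp point, in m); z points along the fingers, y is the line along which they close (so a half turn about z gives the same grasp; the last joint's range is limited). The gripper opens to 92 mm and grips with 3 to 60 N. Pads are 19 mm wide; open, the fingers measure 130 mm over their backs; the gripper's body (75 mm by 190 mm) begins 47 mm behind the grasp point.
Start: joints at [-1.058, 0.501, -0.427, 1.55, 0.221, 1.138, -0.21], TCP at [0.161, 0.63, 0.227] pointing down, gripper open.
Joint ranges: [-2.88, 2.88], [-0.31, 2.03], [-1.54, 1.56], [0.2, 2.42], [-1.41, 4.55], [0.19, 2.02], [-2.57, 2.57]. Speed limits (rad/s): [2.57, 2.57, 3.14, 3.14, 3.14, 3.14, 3.14].

## Interface

Orientations are given as a unit quaternion [x, y, z, w].
In Python, from workcell import ctrl gives the robot as it stands.
- The arm moves only by the tool move_arm, never from a script. Its argument "deltas" is a list of rows, each a list of 4 numbers: the shift along the tool's x, y, z in m, then the turn about the tool's z in rad. A call has 1 to 20 rows; each row is the pose to reach, as a shift and turn from the pose commanded when the call began, along the tool's axes at that moment; what a row does not reach only later rows make up. A row lasts 1/8 s, in which the tool goes at most 62.5 mm and 10.7 degrees, less where a joint would pass 70% of its speed; a pose out of reach is approached as far as the arm can. A call with a gripper value outside its range is refused whole. "fingers" is the finger opening in m, from 0 to 0.0918, set as the call begins (left out, the last holds). The fingers move at their own pace and stop on an object; "grip_force" is the grip in N (left out, the last holds). Time passes only in rows, so rows that repeat a pose let the fingers close. It gives the time, the measured TCP pose, the force, the opening and the grip force at its end, in the units of the state.
- ctrl.get_state(): the state, without advancing time (a new reading comes with each control period).
- ctrl.read_camera(name): name is "side" or "top" or "wrist"; returns (picture, depth): 480x640x3 uint8, blue, green, red; 480x640 float32, m along the optical axis (not along the pixel's ray), 0 where there is no reading.
- ctrl.calibration(name): a dict with "fx", "fy", "cx", "cy" (pixels), "xyz" and "attitude" of the camera in the world. Camera axes: x right, y up, looking along -z (the intrinsics and any distortion apply to the point x, -y, -z); pixel columns grow to the right and rows downward; lengths in m; the calibration is good to about 2 mm. The wrist camera is an equidistant fisheye: a pixel r from the principal point sees the ray r / f radians off the axis. A picture is of the moment at which its call begins: read the wrist's pose just before it. calibration takes no time and is no camera call; for the wrist camera it gives the pose at the moment of the call.
- ctrl.hand_in(): hands the job in; it is judged then, once.
The state is a dict: "clock": time; "qpos": joint angles; "qvel": joint speeds; "joint_torque": joint torques, N m; "ee_pos": TCP position; "ee_rot": TCP orientation; "force": force on the tool from outside, world axes, zero at the start; "wrist_torque": the same for the moment, N m; "finger_gap": finger opening in m; "grip_force": force on a finger pad.
Only numpy, scipy, OpenCV 4.12 (cv2) and the standard library are available. Lean on these libraries where they do the work, as an engineer would, in place of code of your own. Each camera call takes 0.05 s, during which the arm holds its last target. There are 200 camera calls.

## Task

Set up the long-bed hole punch for the next batch of files: push the black paper stop along its slot towards the white punch head until it clicks into its catch in the green zone (the yellow pin on top drops), and leave it clicked in. Only then press the green start button on the head fully down and let it go. Just push and press with the fingertips: do not pinch the stop, and leave the other things on the table where they are.

Things in the scene. Friction and masses are not known exactly. Their poses are not given: they have to be found in the camera images.
- punch: electric hole punch, fixed. Origin on the table under the bed; y runs along the bed towards the head, x across, z up. Grey bed from y -270 to 150 mm, x -75 to 75 mm, top 30 mm above the table, a 22 mm wide slot along its middle (x = 0) guides the stop. White head with a blue band from y 150 to 260 mm, x -75 to 75 mm, top at 95 mm, the start button in the middle of its top
- stop (a joint): travel in m of the black paper stop towards the head, 0 to 0.28; at 0 its middle is at y -170 mm of the punch; starts at 0 to 0.07. Slides at 3 to 7 N. Its one catch (spring pin, notch) lies somewhere at 0.175 to 0.208. There the force dips to nothing over some 5 mm, the stop jumps 3 to 5 mm ahead, then is blocked: stop pushing at 10 to 15 N, as some 22 to 30 N forces it out beyond the catch
- stop_mid (a point): middle of the top of the paper stop, 64 mm above the table. The stop is a black block with a white line on top across its middle, 104 mm across the bed (x of the punch), 40 mm along it (y, orange end pads included); it stands from 31.5 to 63.5 mm above the table
- pad_rear (a point): middle of the outer face of the orange pad (104 x 30 mm, 5 mm thick) on the end of the stop away from the head; here one pushes towards the head. It is 47.5 mm above the table, 20 mm from the middle of the stop
- pad_front (a point): middle of the outer face of the same orange pad on the end of the stop facing the head. Touching both pads at once counts as pinching
- pin (a joint): drop in m of the yellow pin (14 mm across) on top of the stop: 0 to 0.001 while it rides up, about 0.0055 when it has clicked into the catch; it stands 9 mm proud of the stop when up, 4 mm when down
- band (a point): middle of the green zone, on top of the bed at y = 20 mm of the punch: two green stripes along the edges of the bed, 44 mm long (y -2 to +42 mm)
- start (a joint): press of the round green start button (32 mm across) on the head, in m: 0 up, 0.006 fully down, sprung back, about 5 N when down
- start_top (a point): middle of the top of the green start button, which is pressed straight down; 22 mm above the top of the head, 117 mm above the table
- water: bystander: clear water bottle with red cap, 62 mm wide, 200 mm tall, origin under its base
- cup: bystander: paper cup, 74 mm wide, 85 mm tall, origin under its base
- glue: bystander: glue stick with yellow cap, 28 mm wide, 90 mm tall, origin under its base
- stapler: bystander: blue and black stapler lying along its y, 36 x 130 x 39 mm, origin under its middle
- staples: bystander: cardboard box of staples, 50 x 70 x 20 mm, origin under its middle
- stamp: bystander: dark wooden hand stamp, 40 mm wide, 74 mm tall, origin under its base
- eraser: bystander: blue eraser, 45 x 20 x 12 mm, origin under its middle

How it is judged:
By the outcome, as a careful person would: the job done as asked, in the order asked, and still so for the second after the job is handed in, with the robot touching nothing.
It also fails if it takes over 61 s, if anything falls off the work surface, if the arm or the gripper's body presses on something with over 40 N, if the wrist force passes 120 N, or if a joint passes its speed limit or range.

## Working session

There is one attempt and no reset: what is moved stays moved. The work goes in short steps, Python scripts to look and compute and a tool call to move; the robot and the scene stay as the last step left them, time stands still between calls to the robot, and variables do not carry over. Pictures are saved under pics/ and viewed, at most 10 in all, crops included, and the job is handed in when it is done.

Besides the shell and the picture viewer there is one more tool, called by a JSON object that holds its "name" and its "arguments", one argument or row to a line. move_arm: Moves the arm, as the interface text tells. Its arguments: {"type":"object","properties":{"deltas":{"type":"array"},"fingers":{"type":"number"},"grip_force":{"type":"number"}},"required":["deltas"]}

```bash
mkdir -p pics
cat > h.py <<'E'
import numpy as np, cv2
from scipy.spatial.transform import Rotation as R
from workcell import ctrl
def cloud(name):
    c=ctrl.calibration(name); im,d=ctrl.read_camera(name)
    v,u=np.mgrid[0:480,0:640].astype(float)
    x=(u-c['cx'])/c['fx']; y=(v-c['cy'])/c['fy']
    if name=='wrist':
        r=np.hypot(x,y); s=np.where(r>1e-9,np.tan(np.minimum(r,1.5))/np.maximum(r,1e-9),1); x=x*s;y=y*s
    P=np.stack([x*d,-y*d,-d],-1)
    a=np.array(c['attitude'])
    M=a if a.shape==(3,3) else R.from_quat(a).as_matrix()
    P=P@M.T+np.array(c['xyz']); P[d==0]=np.nan
    return im,d,P
E
python3 - <<'E'
from h import *
s=ctrl.get_state(); print({k:np.round(v,3).tolist() for k,v in s.items()})
for n in('side','top','wrist'): print(n,ctrl.calibration(n))
im,d,P=cloud('top'); cv2.imwrite('pics/top.png',im); np.save('top.npy',P); cv2.imwrite('pics/side.png',ctrl.read_camera('side')[0])
E
```

```text
{'clock': 0.0, 'qpos': [-1.058, 0.502, -0.427, 1.551, 0.221, 1.138, -0.21], 'qvel': [-0.001, 0.0, -0.001, -0.001, -0.002, -0.0, 0.0], 'joint_torque': [-0.0, -56.659, -5.816, -27.911, -0.069, 0.031, 0.0], 'ee_pos': [0.161, 0.629, 0.226], 'ee_rot': [0.125, 0.992, -0.001, -0.0], 'force': [-0.077, 0.45, -0.197], 'wrist_torque': [0.011, -0.03, -0.085], 'grip_force': 0.0, 'finger_gap': 0.092}
side {'fx': 568.9674797839803, 'fy': 568.9674797839803, 'cx': 319.4200016699574, 'cy': 230.25382032325285, 'xyz': array([ 0.53887534, -0.81397229,  0.64236586]), 'attitude': array([ 0.47977405, -0.00637734, -0.03564854,  0.87664438])}
top {'fx': 478.5812353162714, 'fy': 478.5812353162714, 'cx': 323.04600832893186, 'cy': 244.66800491258982, 'xyz': array([0.41368296, 0.01572703, 0.85368327]), 'attitude': array([ 0.08262122, -0.07282525, -0.66856585,  0.73545218])}
wrist {'fx': 371.64829954431775, 'fy': 371.64829954431775, 'cx': 315.7245937030806, 'cy': 233.1292897781053, 'xyz': array([0.09356522, 0.64580111, 0.38307752]), 'attitude': array([-0.10431953, -0.07964051,  0.60840476,  0.78269948])}
```

View pics/top.png

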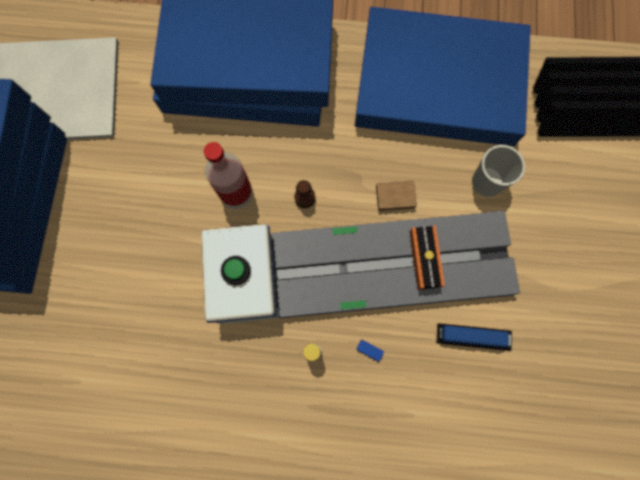

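View pics/side.png

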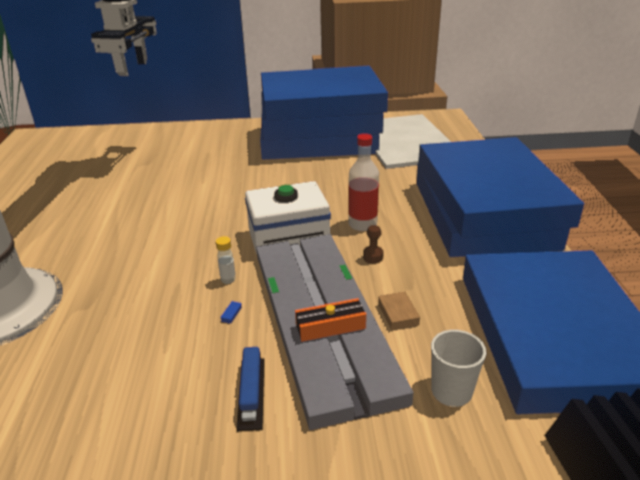

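The top view shows the head at left (button about 235,268), the stop at about (428,257) with its yellow pin at (430,255), and green stripes at (345,230) and (353,305). The area behind the stop is free. The side view agrees.

```bash
cat >> h.py <<'E'
def atz(name,u,v,z):
    c=ctrl.calibration(name); r=R.from_quat(c['attitude']).apply([(u-c['cx'])/c['fx'],-(v-c['cy'])/c['fy'],-1])
    return np.array(c['xyz'])+r*(z-c['xyz'][2])/r[2]
E
python3 - <<'E'
from h import *
im=cv2.imread('pics/top.png');P=np.load('top.npy')
hsv=cv2.cvtColor(im,cv2.COLOR_BGR2HSV)
g=cv2.inRange(hsv,(45,120,40),(80,255,255)); o=cv2.inRange(hsv,(3,170,100),(17,255,255)); 
def comps(m,box,z,mn):
    n,l,st,ce=cv2.connectedComponentsWithStats(m)
    for i in range(1,n):
        u,v=ce[i]
        if st[i,4]>=mn and box[0]<u<box[1] and box[2]<v<box[3]:
            print(st[i].tolist(),ce[i].round(1),'ray',atz('top',u,v,z).round(4),'depth',np.nanmedian(P[l==i],0).round(4))
print('btn');comps(g,(200,260,240,300),.117,20)
print('stripes');comps(g,(320,380,210,320),.03,20)
print('orange');comps(o,(395,460,210,310),.0635,10)
y=cv2.inRange(hsv,(20,120,120),(32,255,255));print('pin');comps(y,(415,445,240,270),.0725,5)
for u,v in((507,213),(518,292)):print('end',atz('top',u,v,.03).round(4))
E
```

```text
btn
[224, 259, 21, 21, 331] [233.7 269. ] ray [0.526 0.169 0.117] depth [0.5261 0.169  0.1167]
stripes
[334, 228, 22, 6, 85] [344.6 230.1] ray [6.274e-01 6.000e-04 3.000e-02] depth [0.6271 0.0013 0.0307]
[342, 301, 23, 7, 107] [353.  304.3] ray [ 0.4978 -0.0251  0.03  ] depth [ 0.4977 -0.0251  0.0309]
orange
[433, 227, 10, 59, 127] [437.4 256.9] ray [ 0.5872 -0.1582  0.0635] depth [ 0.5876 -0.1581  0.0627]
[412, 229, 12, 59, 275] [417.5 258.4] ray [ 0.5814 -0.125   0.0635] depth [ 0.5821 -0.1256  0.0616]
pin
[425, 251, 9, 8, 59] [428.9 254.5] ray [ 0.5878 -0.1419  0.0725] depth [ 0.5879 -0.142   0.0715]
end [ 0.6863 -0.2858  0.03  ]
end [ 0.546  -0.3063  0.03  ]
```

{"name": "move_arm", "arguments": {
  "deltas": [
    [-0.05,-0.055,0,0.1],
    [-0.09,-0.1,0,0.25],
    [-0.13,-0.145,0,0.4],
    [-0.17,-0.19,0,0.55],
    [-0.21,-0.235,0,0.7],
    [-0.25,-0.28,0,0.85],
    [-0.29,-0.32,0,1.0],
    [-0.33,-0.365,0,1.12],
    [-0.37,-0.41,0,1.12],
    [-0.41,-0.455,0,1.12],
    [-0.45,-0.5,0,1.12],
    [-0.49,-0.54,0,1.12],
    [-0.53,-0.585,0,1.12],
    [-0.57,-0.63,0,1.12],
    [-0.61,-0.67,0,1.12],
    [-0.632,-0.695,0,1.12],
    [-0.632,-0.695,0,1.12],
    [-0.632,-0.695,0,1.12],
    [-0.632,-0.695,0,1.12]
  ],
  "fingers": 0,
  "grip_force": 20
}}

```text
clock: 2.48
ee_pos: [0.601, -0.1978, 0.2266]
ee_rot: [0.632, 0.775, 0.0, -0.001]
force: [-1.0, -0.2, -0.1]
finger_gap: 0.0006
grip_force: 0.0
```

```bash
cat >> h.py <<'E'
B=np.array([.5626,-.0125]); D=np.array([.526,.169])-B; D/=np.linalg.norm(D); X=np.array([D[1],-D[0]])
def pun(p): q=np.asarray(p)[:2]-B; return np.array([q@X,q@D+.02,p[2]]).round(4)
def st():
    s=ctrl.get_state(); M=R.from_quat(s['ee_rot']).as_matrix()
    print('t',round(s['clock'],2),'pun',pun(s['ee_pos']),'toolx in pun',np.round([M[:2,0]@X,M[:2,0]@D],3),'z',M[:,2].round(3),'F d,x,z',np.round([s['force'][:2]@D,s['force'][:2]@X,s['force'][2]],2),'gap',s['finger_gap'],'q',np.round(s['qpos'],2)); return s
E
python3 - <<'E'
from h import *
print(ctrl.grip_depth);st()
im,d,P=cloud('wrist');cv2.imwrite('pics/w1.png',im)
E
```

```text
0.0188
t 2.48 pun [ 0.001  -0.1693  0.2266] toolx in pun [-0.004  1.   ] z [-0.     0.001 -1.   ] F d,x,z [-0.03 -1.03 -0.09] gap 0.0006289350495595465 q [ 0.09  0.44  0.25  1.62 -0.12  1.1   0.58]
```

View pics/w1.png

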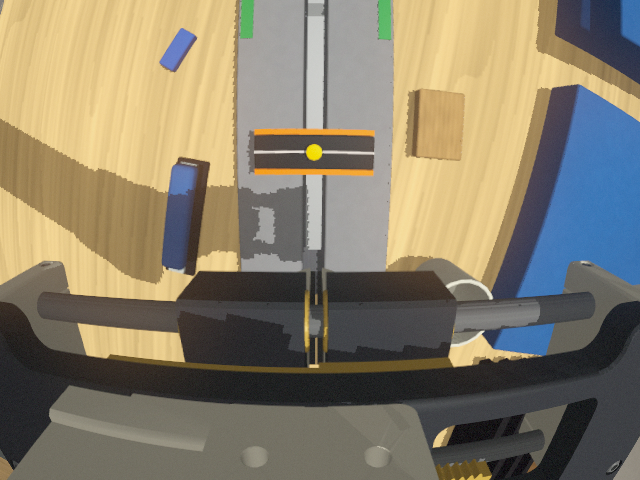

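The wrist view shows the stop at (314,152) with its yellow pin, the rear pad edge at row 172, and the fingers (316,320) centred behind it. The cup is right of the fingers but lower than the gripper's body will be.

Run:
```python
from h import *
im,d,P=cloud('wrist')
for n,u,v in(('pin',314,152),('lineL',270,153),('lineR',350,153),('rear',300,172),('rear2',350,172),('front',300,132),('cup',485,300)):print(n,pun(np.nanmedian(P[v-1:v+2,u-1:u+2].reshape(-1,3),0)))
```

```text
pin [-0.0002 -0.1146  0.0718]
lineL [-0.0382 -0.1157  0.0634]
lineR [ 0.0309 -0.1156  0.063 ]
rear [-0.0123 -0.1325  0.0621]
rear2 [ 0.0311 -0.1321  0.0614]
front [-0.0123 -0.0977  0.0618]
cup [ 0.0441 -0.1396  0.3047]
```

{"name": "move_arm", "arguments": {
  "deltas": [
    [0,0,0.04,0],
    [0,0,0.085,0],
    [0,0,0.13,0],
    [0,0,0.165,0],
    [0,0,0.184,0],
    [0,0,0.184,0]
  ]
}}

```text
clock: 3.32
ee_pos: [0.6004, -0.1991, 0.0418]
ee_rot: [0.632, 0.775, -0.0, -0.001]
force: [0.1, -0.8, 0.2]
finger_gap: 0.0008
grip_force: 0.0
```

{"name": "move_arm", "arguments": {
  "deltas": [
    [0.012,0,0,0],
    [0.02,0,0,0],
    [0.025,0,0,0],
    [0.03,0,0,0],
    [0.036,0,0,0],
    [0.042,0,0,0],
    [0.048,0,0,0],
    [0.054,0,0,0],
    [0.06,0,0,0],
    [0.06,0,0,0]
  ]
}}

```text
clock: 4.58
ee_pos: [0.5907, -0.1428, 0.0437]
ee_rot: [0.633, 0.774, 0.0, 0.002]
force: [2.1, -3.3, 1.5]
finger_gap: 0.0008
grip_force: 1.8
```

```bash
cat >> h.py <<'E'
def stop(name=None):
    s=st(); im,d,P=cloud('wrist'); hsv=cv2.cvtColor(im,cv2.COLOR_BGR2HSV)
    m=cv2.inRange(hsv,(22,150,120),(32,255,255)); m[250:]=0;m[:,:250]=0;m[:,380:]=0
    n,l,q,ce=cv2.connectedComponentsWithStats(m)
    if n>1:
        i=1+np.argmax(q[1:,4]); w=P[l==i]; print('pin',q[i].tolist(),pun(np.nanmedian(w,0)))
        u,v=ce[i].astype(int); 
        for du in(-30,30): w=P[v-5:v+6,u+du-5:u+du+6].reshape(-1,3); print('top z',pun(np.nanmedian(w,0)))
    if name: cv2.imwrite(name,im)
E
python3 -c "from h import *;stop('pics/w2.png')"
```

```text
t 4.58 pun [ 0.0018 -0.1133  0.0437] toolx in pun [-0.001  1.   ] z [ 0.003 -0.002 -1.   ] F d,x,z [-3.67  1.42  1.48] gap 0.0008276242753426804 q [ 0.04  0.63  0.21  1.8  -0.18  0.73  0.54]
pin [291, 220, 37, 30, 920] [-0.0004 -0.0808  0.0709]
top z [-0.0121 -0.0828  0.0632]
top z [ 0.0111 -0.0827  0.0632]
```

{"name": "move_arm", "arguments": {
  "deltas": [
    [0.006,0,0,0],
    [0.012,0,0,0],
    [0.018,0,0,0],
    [0.024,0,0,0],
    [0.03,0,0,0],
    [0.036,0,0,0],
    [0.042,0,0,0],
    [0.048,0,0,0],
    [0.054,0,0,0],
    [0.06,0,0,0],
    [0.066,0,0,0],
    [0.072,0,0,0],
    [0.076,0,0,0],
    [0.08,0,0,0],
    [0.08,0,0,0]
  ]
}}

```text
clock: 6.5
ee_pos: [0.5754, -0.0641, 0.0437]
ee_rot: [0.633, 0.774, 0.001, 0.002]
force: [3.5, -3.3, 1.4]
finger_gap: 0.0002
grip_force: 2.3
```

```bash
python3 -c "from h import *;stop()"
```

```text
t 6.5 pun [ 0.0023 -0.0331  0.0437] toolx in pun [-0.001  1.   ] z [ 0.004 -0.002 -1.   ] F d,x,z [-3.91  2.79  1.42] gap 0.00017976292866999597 q [-0.1   0.59  0.21  1.88 -0.18  0.69  0.41]
pin [291, 220, 37, 30, 916] [ 0.0002 -0.0005  0.0709]
top z [-0.0116 -0.0025  0.0632]
top z [ 0.0116 -0.0024  0.0632]
```

{"name": "move_arm", "arguments": {
  "deltas": [
    [0.001,0,0,0],
    [0.002,0,0,0],
    [0.002,0,0,0]
  ]
}}

```text
clock: 6.92
ee_pos: [0.5752, -0.0628, 0.0438]
ee_rot: [0.633, 0.774, 0.001, 0.003]
force: [4.9, -5.5, 0.2]
finger_gap: 0.0005
grip_force: 3.1
```

{"name": "move_arm", "arguments": {
  "deltas": [
    [0.001,0,0,0],
    [0.002,0,0,0],
    [0.002,0,0,0]
  ]
}}

```text
clock: 7.3
ee_pos: [0.5746, -0.0604, 0.0437]
ee_rot: [0.633, 0.774, 0.001, 0.002]
force: [3.9, -4.2, 1.5]
finger_gap: 0.0002
grip_force: 2.5
```

{"name": "move_arm", "arguments": {
  "deltas": [
    [0.001,0,0,0],
    [0.002,0,0,0],
    [0.002,0,0,0]
  ]
}}

```text
clock: 7.68
ee_pos: [0.5742, -0.0586, 0.0437]
ee_rot: [0.633, 0.774, 0.001, 0.002]
force: [5.3, -4.5, -0.1]
finger_gap: 0.0002
grip_force: 2.7
```

{"name": "move_arm", "arguments": {
  "deltas": [
    [0.001,0,0,0],
    [0.002,0,0,0],
    [0.002,0,0,0]
  ]
}}

```text
clock: 8.05
ee_pos: [0.5739, -0.0568, 0.0437]
ee_rot: [0.633, 0.774, 0.001, 0.002]
force: [3.8, -4.0, 0.9]
finger_gap: 0.0006
grip_force: 2.9
```

{"name": "move_arm", "arguments": {
  "deltas": [
    [0.001,0,0,0],
    [0.002,0,0,0],
    [0.002,0,0,0]
  ]
}}

```text
clock: 8.43
ee_pos: [0.5735, -0.0549, 0.0437]
ee_rot: [0.633, 0.774, 0.001, 0.002]
force: [4.5, -4.9, 1.0]
finger_gap: 0.0006
grip_force: 3.0
```

{"name": "move_arm", "arguments": {
  "deltas": [
    [0.001,0,0,0],
    [0.002,0,0,0],
    [0.002,0,0,0]
  ]
}}

```text
clock: 8.8
ee_pos: [0.5732, -0.0531, 0.0437]
ee_rot: [0.633, 0.774, 0.001, 0.003]
force: [4.7, -4.8, 0.5]
finger_gap: 0.0003
grip_force: 3.2
```

{"name": "move_arm", "arguments": {
  "deltas": [
    [0.001,0,0,0],
    [0.002,0,0,0],
    [0.002,0,0,0]
  ]
}}

```text
clock: 9.18
ee_pos: [0.5726, -0.0507, 0.0437]
ee_rot: [0.633, 0.774, 0.001, 0.002]
force: [4.6, -4.1, 0.7]
finger_gap: 0.0005
grip_force: 2.6
```

{"name": "move_arm", "arguments": {
  "deltas": [
    [0.001,0,0,0],
    [0.002,0,0,0],
    [0.002,0,0,0]
  ]
}}

```text
clock: 9.55
ee_pos: [0.5722, -0.0488, 0.0437]
ee_rot: [0.633, 0.774, 0.001, 0.002]
force: [4.9, -5.0, 0.0]
finger_gap: 0.0004
grip_force: 2.8
```

{"name": "move_arm", "arguments": {
  "deltas": [
    [0.001,0,0,0],
    [0.002,0,0,0],
    [0.002,0,0,0]
  ]
}}

```text
clock: 9.93
ee_pos: [0.5719, -0.047, 0.0437]
ee_rot: [0.633, 0.774, 0.001, 0.002]
force: [4.7, -4.4, 0.1]
finger_gap: 0.0006
grip_force: 3.0
```

{"name": "move_arm", "arguments": {
  "deltas": [
    [0.001,0,0,0],
    [0.002,0,0,0],
    [0.002,0,0,0]
  ]
}}

```text
clock: 10.3
ee_pos: [0.5716, -0.0452, 0.0437]
ee_rot: [0.633, 0.774, 0.001, 0.003]
force: [5.3, -5.7, -0.1]
finger_gap: 0.0003
grip_force: 3.1
```

{"name": "move_arm", "arguments": {
  "deltas": [
    [0.001,0,0,0],
    [0.002,0,0,0],
    [0.002,0,0,0]
  ]
}}

```text
clock: 10.68
ee_pos: [0.571, -0.0428, 0.0437]
ee_rot: [0.633, 0.774, 0.001, 0.002]
force: [3.5, -4.8, 0.5]
finger_gap: 0.0007
grip_force: 2.5
```

{"name": "move_arm", "arguments": {
  "deltas": [
    [0.001,0,0,0],
    [0.002,0,0,0],
    [0.002,0,0,0]
  ]
}}

```text
clock: 11.05
ee_pos: [0.5706, -0.0408, 0.0437]
ee_rot: [0.633, 0.774, 0.001, 0.002]
force: [4.8, -5.2, 0.9]
finger_gap: 0.0005
grip_force: 2.7
```

```bash
python3 -c "from h import *;stop()"
```

```text
t 11.05 pun [ 0.0022 -0.0094  0.0437] toolx in pun [-0.001  1.   ] z [ 0.004 -0.002 -1.   ] F d,x,z [-6.05  3.7   0.89] gap 0.0004559715265752298 q [-0.14  0.58  0.21  1.89 -0.18  0.68  0.37]
pin [292, 220, 37, 30, 918] [0.0003 0.023  0.0708]
top z [-0.0112  0.0213  0.0632]
top z [0.0119 0.0212 0.0631]
```

s ≈ 0.191, pin still up; continuing.

{"name": "move_arm", "arguments": {
  "deltas": [
    [0.001,0,0,0],
    [0.002,0,0,0],
    [0.002,0,0,0]
  ]
}}

```text
clock: 11.48
ee_pos: [0.5671, -0.036, 0.0423]
ee_rot: [0.632, 0.775, -0.0, -0.001]
force: [-0.0, -0.0, -0.3]
finger_gap: 0.0003
grip_force: 0.0
```

{"name": "move_arm", "arguments": {
  "deltas": [
    [0.001,0,0,0],
    [0.002,0,0,0],
    [0.002,0,0,0]
  ]
}}

```text
clock: 11.85
ee_pos: [0.5676, -0.0349, 0.0426]
ee_rot: [0.632, 0.775, -0.0, -0.0]
force: [-0.3, -0.4, -0.2]
finger_gap: 0.0002
grip_force: 0.0
```

{"name": "move_arm", "arguments": {
  "deltas": [
    [0.001,0,0,0],
    [0.002,0,0,0],
    [0.002,0,0,0]
  ]
}}

```text
clock: 12.22
ee_pos: [0.5675, -0.0343, 0.0427]
ee_rot: [0.633, 0.774, -0.0, 0.0]
force: [1.7, -3.7, -1.1]
finger_gap: 0.0002
grip_force: 1.9
```

Force vanished and then came back: that looks like the click.

```bash
python3 -c "from h import *;stop()"
```

```text
t 12.22 pun [ 0.0005 -0.0023  0.0427] toolx in pun [-0.001  1.   ] z [ 0.    -0.001 -1.   ] F d,x,z [-4.01  0.97 -1.08] gap 0.00021866705610830168 q [-0.15  0.58  0.21  1.9  -0.18  0.68  0.36]
pin [297, 220, 36, 30, 888] [0.0002 0.0292 0.0659]
top z [-0.0114  0.0284  0.0631]
top z [0.0116 0.0285 0.0633]
```

The pin has dropped 5 mm. One gentle seating push, then back off and rise.

{"name": "move_arm", "arguments": {
  "deltas": [
    [0.0015,0,0,0],
    [0.003,0,0,0],
    [0.003,0,0,0]
  ]
}}

```text
clock: 12.65
ee_pos: [0.5674, -0.0338, 0.0428]
ee_rot: [0.634, 0.774, -0.001, 0.002]
force: [3.1, -8.6, -3.9]
finger_gap: 0.0005
grip_force: 4.7
```

{"name": "move_arm", "arguments": {
  "deltas": [
    [-0.01,0,0,0],
    [-0.025,0,0,0],
    [-0.03,0,-0.02,0],
    [-0.03,0,-0.06,0],
    [-0.03,0,-0.11,0],
    [-0.03,0,-0.16,0],
    [-0.03,0,-0.16,0]
  ]
}}

```text
clock: 13.52
ee_pos: [0.576, -0.0601, 0.2076]
ee_rot: [0.633, 0.774, 0.003, 0.003]
force: [0.2, -0.2, -0.8]
finger_gap: 0.0004
grip_force: 0.0
```

Run:
```python
from h import *
stop('pics/w3.png')
im,d,P=cloud('top')
hsv=cv2.cvtColor(im,cv2.COLOR_BGR2HSV)
b=pun(ctrl.get_state()['ee_pos'])
red=(cv2.inRange(hsv,(170,150,60),(180,255,255))|cv2.inRange(hsv,(0,150,60),(3,255,255)))
red[:, 290:]=0
Q=P[red>0]; Q=Q[Q[:,2]>.15]; print('cap',pun(np.nanmedian(Q,0)),len(Q))
```

```text
t 13.53 pun [ 0.0037 -0.0294  0.2076] toolx in pun [-0.002  1.   ] z [ 0.009  0.001 -1.   ] F d,x,z [-0.22  0.15 -0.76] gap 0.0003863667657816603 q [-0.15  0.36  0.26  1.78 -0.11  1.    0.35]
pin [302, 142, 17, 17, 236] [0.0004 0.0274 0.0658]
top z [-0.0244  0.0283  0.0631]
top z [0.0241 0.0282 0.063 ]
cap [0.1616 0.2099 0.2   ] 247
```

View pics/w3.png

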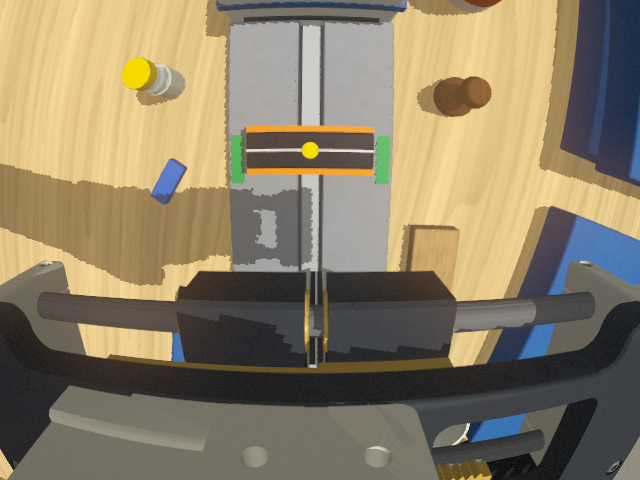

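The wrist view shows the stop at (310,150) between the green stripes with its pin down (z 0.066), so it stays clicked in. Next, go over the button.

{"name": "move_arm", "arguments": {
  "deltas": [
    [0.03,0,0,0],
    [0.07,0,0,0],
    [0.11,0,0,0],
    [0.15,0,0,0],
    [0.19,-0.001,0,0],
    [0.22,-0.002,0,0],
    [0.234,-0.002,0.02,0],
    [0.234,-0.002,0.04,0],
    [0.234,-0.002,0.06,0],
    [0.234,-0.002,0.06,0],
    [0.234,-0.002,0.06,0]
  ]
}}

```text
clock: 15.0
ee_pos: [0.5238, 0.169, 0.1423]
ee_rot: [0.633, 0.774, -0.001, -0.0]
force: [-0.2, 0.5, 0.8]
finger_gap: 0.0003
grip_force: 0.0
```

Run:
```python
from h import *
st(); cv2.imwrite('pics/s2.png',ctrl.read_camera('side')[0][100:350,180:460].repeat(2,0).repeat(2,1))
```

```text
t 15.0 pun [-0.0022  0.2056  0.1423] toolx in pun [-0.002  1.   ] z [-0.001 -0.    -1.   ] F d,x,z [ 0.57 -0.11  0.75] gap 0.00028513205928710854 q [-0.48  0.4   0.15  1.89 -0.08  0.86 -0.09]
```

View pics/s2.png

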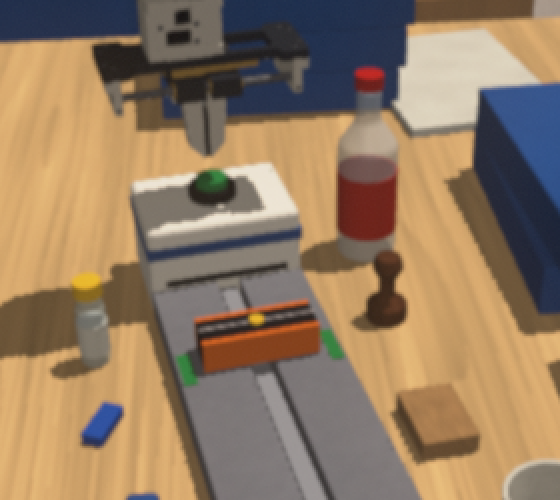

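The side view shows the fingertips (207,150) right above the green button (212,183), clear of the bottle. Pressing.

{"name": "move_arm", "arguments": {
  "deltas": [
    [0,0.002,0.012,0],
    [0,0.002,0.02,0],
    [0,0.002,0.025,0],
    [0,0.002,0.029,0],
    [0,0.002,0.033,0],
    [0,0.002,0.035,0],
    [0,0.002,0.035,0],
    [0,0.002,0.035,0]
  ]
}}

```text
clock: 16.05
ee_pos: [0.5257, 0.1695, 0.1108]
ee_rot: [0.633, 0.774, 0.0, -0.0]
force: [-11.9, -3.8, 28.1]
finger_gap: 0.0002
grip_force: 14.1
```

The button bottomed out (z 0.111, 28 N). Releasing straight up.

{"name": "move_arm", "arguments": {
  "deltas": [
    [0,0,-0.01,0],
    [0,0,-0.03,0],
    [0,0,-0.06,0],
    [0,0,-0.1,0],
    [0,0,-0.12,0],
    [0,0,-0.12,0],
    [-0.04,0,-0.12,0],
    [-0.09,0,-0.12,0],
    [-0.14,0,-0.12,0],
    [-0.19,0,-0.12,0],
    [-0.23,0,-0.12,0],
    [-0.23,0,-0.12,0],
    [-0.23,0,-0.12,0]
  ]
}}

```text
clock: 17.68
ee_pos: [0.5712, -0.055, 0.2263]
ee_rot: [0.633, 0.775, -0.0, -0.001]
force: [1.2, -0.4, 1.0]
finger_gap: 0.0006
grip_force: 0.0
```

Run:
```python
from h import *
stop('pics/w4.png')
im,d,P=cloud('top'); print('btn',pun(np.nanmedian(P[264:275,229:239].reshape(-1,3),0)))
```

```text
t 17.68 pun [ 0.     -0.0233  0.2263] toolx in pun [-0.002  1.   ] z [-0.002  0.001 -1.   ] F d,x,z [-0.62  1.12  0.99] gap 0.0005715460908254142 q [-0.17  0.34  0.27  1.77 -0.1   1.05  0.34]
pin [309, 148, 16, 17, 213] [0.0005 0.0276 0.0658]
top z [-0.0256  0.0278  0.063 ]
top z [0.026  0.0279 0.0629]
btn [2.000e-04 2.056e-01 1.170e-01]
```

View pics/w4.png

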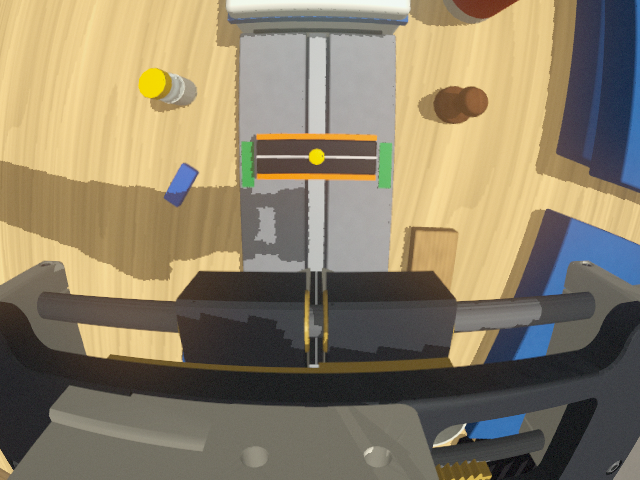

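The stop is still caught at (316,157) with its pin down, the button is back up at 117 mm, and nothing else has moved.

```bash
python3 -c "
from workcell import ctrl
print(ctrl.hand_in())"
```

```text
the job is handed in; nothing more can be done
None
```

I pushed the paper stop until it clicked into its catch in the green zone (pin down), then pressed the start button fully and released it, and handed the job in at about 18 s with the robot touching nothing.

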